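Unload the thread winder whose nut may be left-handed

ROBOT

A 7-joint arm with a two-finger parallel gripper is mounted at the origin on the work surface. World frame = base frame: x ahead of the robot, y to its left, z up, the work surface at z = 0. Lengths are in m, angles in rad, forces in N, time in s.
With the tool pointing down it reaches from about 0.35 to 0.9 m from the base axis. Payload 19.9 kg.
Tool frame: the origin (TCP) lies between the finger pads; the fingertips stand 19 mm ahead of it and the grasp point (between the pads) is the TCP; z points along the fingers, y is the direction in which the jaws open and shut (so a half turn about z gives the same grasp; the last joint's range is limited). The gripper opens to 94 mm and grips with 3 to 60 N. Pads are 16 mm wide; open, the fingers measure 119 mm over their backs; the gripper's body (75 mm by 177 mm) begins 78 mm behind the grasp point.
Start: joints at [-1.224, 0.417, -0.01, 1.614, 0.005, 1.111, -0.053], TCP at [0.237, 0.578, 0.224] pointing down, gripper open.
Joint ranges: [-2.81, 2.81], [-0.39, 2.02], [-1.27, 1.25], [0.06, 2.57], [-1.19, 4.33], [0.19, 2], [-2.82, 2.82]. Speed limits (rad/s): [1.89, 1.89, 2.39, 2.39, 3.01, 3.01, 3.01].

INTERFACE

Orientations are given as a 3x3 rotation matrix whose columns are the frame's x, y, z axes.
In Python, from rig import robot gives the robot as it stands. Calls block until the motion is done:
- robot.move_ptp(position, orientation): joint-space move of the TCP to a pose.
- robot.move_linear(position, velocity=0.15, frame=None, threshold=None): straight line of the TCP; frame=None keeps the orientation; velocity is the mean speed in m/s. With threshold (N) it stops when the force on the tool has changed by that much, and returns True; else False.
- robot.goto_joints(angles): joint-space move.
- robot.gripper_to(opening): finger opening in m; the grip force is fixed at half the most; returns when the fingers have stopped.
- robot.pause(seconds).
- robot.ik(position, orientation): joint angles nearest the present ones, or None.
- robot.get_state(): the state.
- robot.grab_frame(name): name is "scene" or "top"; returns the picture (420x560x3 uint8, red, green, blue); there is no depth.
- robot.camera_info(name): a dict with "fx", "fy", "cx", "cy" (pixels), "dist" ([k1, k2, p1, p2, k3] as OpenCV has them; the pictures are not rectified), "rvec" (rotation vector, rad) and "tvec" (3), from world to camera coordinates, as OpenCV has them. Camera axes: x right, y down, z forward; pixel columns grow to the right and rows downward; lengths in m; the calibration is good to about 2 mm. A picture is of the moment at which its call begins. camera_info takes no time and is no camera call.
A pose or a line that the arm cannot do raises robot.PlanningError and nothing moves.
- robot.sign_off(): hands the job in, once; it reports no verdict.
The state is a dict: "time": time; "qpos": joint angles; "joint_vel": joint speeds; "effort": joint torques, N m; "ee_pos": TCP position; "tool_rot": TCP orientation; "force": force on the tool from outside, world axes, zero at the start; "moment": the same for the moment, N m; "opening": finger opening in m.
Only numpy, scipy, OpenCV 4.12 (cv2) and the standard library are available. Lean on these libraries where they do the work, as an engineer would, in place of code of your own. Each camera call takes 0.05 s, during which the arm holds its last target.

TASK

Take the wound spool off the loaded thread winder: these winders come with left-hand and right-hand spindle nuts that look alike, so find out by feel which way the nut undoes, and if it binds go the other way rather than force it, which would drag the braked drive plate round. Slacken the nut, draw out the slotted washer and lay it flat in the white tray, then lift the spool off over the nut and stand it upright in the tray as well, both set down on the tray floor without being dropped. Leave everything else on the table where it is.

Things in the scene. Friction and masses are not known exactly. Their poses are not given: they have to be found in the camera images.
- winder_a: thread winder, grey housing 190 x 140 x 70 mm. Origin: on the vertical spindle axis at table height; x to its rear, z up. Behind the axis: motor hump 60-115 mm away, 94 mm high, and guide post 98 mm away, 48 mm to +y, 164 mm high. The loaded winder is the one with spool and washer on its axis; two idle ones look alike. Which stands where changes, and with it the hand of the thread
- winder_b: as winder_a. On each: drive plate, aluminium, 86 mm diameter, top at 85 mm; on it a locating boss 34 mm diameter, 16 mm high (top 4 mm stepped in), and a 14 mm spindle up into the nut. A brake holds plate and spindle; it slips only at about 1.1 N m
- winder_c: as winder_a
- grip_a (a point): steel nut: collar 30 mm diameter, 11 mm high; on it an upright two-flat grip 30 mm long, 12 thick, 20 high. Origin: on the axis, mid-grip, 170 mm above the table when tight; x along the 30 mm, y across the flats, z up. Starts tight. Undoing takes 0.1 to 0.5 N m, unevenly, lifts it 1.9 mm per rad (12 mm a turn), ends after 4.2 rad; it stays on the spindle
- grip_b (a point): as grip_a, on winder_b. Every nut: undone clockwise or anticlockwise, not known beforehand; the wrong way it is solid at once and drags the whole drive plate round with it, pin and all, at about 1.1 N m
- grip_c (a point): as grip_a, on winder_c. On idle winders the nut rests at the lower end of its thread, at the same height
- pin_a (a point): index pin on top of winder_a's drive plate, 37 mm off the spindle axis, 90 mm above the table; it stands still unless the plate is dragged round
- pin_b (a point): as pin_a, on winder_b
- pin_c (a point): as pin_a, on winder_c
- washer: steel horseshoe washer, 80 g, flat between spool top and nut: plate 4 mm thick, radius 25; slot 16 mm wide open to +x, mouth 21 mm from centre. A 3 mm rim on top makes a recess holding the nut's collar: it can be drawn out only once the nut has risen over 3 mm. Origin: on the spindle axis at the underside; z up. Draw it towards -x (the lug's side) 45 mm or more, level, before lifting
- lug (a point): middle of the washer's lug, the block to hold it by: 14 mm long (x), 12 mm wide (y), 14 mm high from the washer's underside; 43 mm from the washer's centre to -x on an arm of the same width, overhanging the spool's edge. Its top is 1 mm lower than the grip of the tight nut begins
- spool: white plastic spool wound with off-white thread, 140 to 280 g, 60 mm tall, flanges 60 mm diameter and 6 mm thick, bore 36 mm. It stands on the drive plate, top at 145 mm, over the boss with 1 mm play all round for the lowest 12 mm. The bore passes over the nut. Origin: centre of the underside, z up
- tray: white plastic tray fixed on the table, empty at the start: outside 170 mm (x) by 220 mm (y), walls 22 mm high and 4 mm thick, floor 4 mm thick. Origin: centre of its underside
- small_spool: small off-white thread spool, 32 mm diameter, 40 mm tall, a bystander on the mat; origin at the underside
- bobbin: small metal bobbin, 22 mm diameter, 12 mm high, a bystander on the mat
- bud_stand: white foam block with three blue buds on sticks, 132 mm diameter, 215 mm tall, a bystander
- bead_jar: glass jar, 60 mm diameter, 75 mm tall, a bystander
- glue_bottle: white bottle, 44 mm diameter, 120 mm tall, a bystander
- brush_cup: green glass cup, 72 mm diameter, 90 mm tall, a bystander
- bead_box: white divided box of beads, 110 x 160 x 25 mm, a bystander
- scissors: scissors lying flat, about 170 mm long, a bystander

How it is judged:
By the outcome, as a careful person would: the job done as asked, in the order asked, and still so for the second after the job is handed in, with the robot touching nothing.
It also fails if it takes over 72 s, if anything falls off the work surface, if the arm or the gripper's body presses on something with over 40 N, if the wrist force passes 120 N, or if a joint passes its speed limit or range.

## Working session

There is one attempt and no reset: what is moved stays moved. The work goes in short steps, each a Python script; the robot and the scene stay as the last script left them, time stands still between calls to the robot, and variables do not carry over. Pictures are saved under pics/ and viewed, and the job is handed in when it is done.

```bash
ls; mkdir -p pics; python3 - <<'E'
from rig import robot
import cv2
for n in("scene","top"):
    im=robot.grab_frame(n); cv2.imwrite(f"pics/{n}0.png",im[:,:,::-1]); print(n,robot.camera_info(n))
s=robot.get_state();print(s)
E
```

```text
pics
scene {'fx': 394.4051861308588, 'fy': 394.4051861308588, 'cx': 278.7225529678032, 'cy': 208.86880992947815, 'dist': array([-0.06530817,  0.        ,  0.        ,  0.        ,  0.        ]), 'rvec': array([ 1.15892115,  2.54436232, -0.7998168 ]), 'tvec': array([ 0.34715185, -0.24969671,  1.22937814])}
top {'fx': 464.68769062054605, 'fy': 464.68769062054605, 'cx': 281.79430029609597, 'cy': 205.25238808382747, 'dist': array([-0.03458018,  0.        ,  0.        ,  0.        ,  0.        ]), 'rvec': array([ 2.17473496, -2.1954796 ,  0.09855564]), 'tvec': array([-0.01212299,  0.52383688,  1.18893327])}
{'time': 0.1, 'qpos': array([-1.22347418,  0.41787121, -0.01029906,  1.61412973,  0.0046582 ,
        1.11073409, -0.05302345]), 'joint_vel': array([ 0.00027201, -0.00136323, -0.00115873, -0.00330986,  0.00027715,
        0.00213865, -0.00149342]), 'effort': array([ 8.18968147e-04, -8.52575254e+01,  6.39879853e-01, -4.26682985e+01,
       -4.88620286e-02,  1.63820543e-02,  5.58801491e-05]), 'ee_pos': array([0.23680947, 0.57803404, 0.22390811]), 'tool_rot': array([[-9.25341989e-01,  3.79133304e-01, -3.76040578e-04],
       [ 3.79133487e-01,  9.25341391e-01, -1.05327188e-03],
       [-5.13645363e-05, -1.11720627e-03, -9.99999375e-01]]), 'force': array([0.42004729, 1.0598932 , 0.42620307]), 'moment': array([ 0.01805096, -0.02707488, -0.03688192]), 'opening': 0.0937686040627056}
```

View pics/scene0.png

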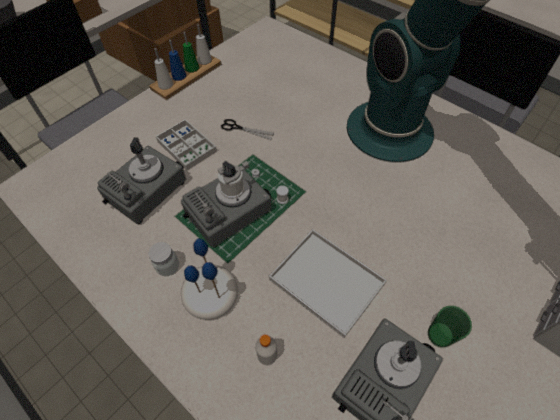

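View pics/top0.png

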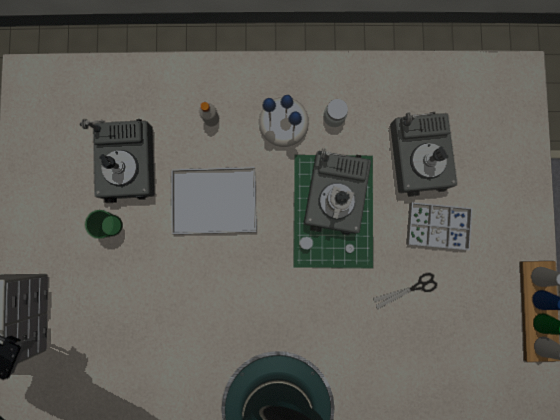

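The loaded winder is the middle one on the green mat: top view (338,200), scene view (233,180). The tray is at top (215,202). I'll zoom in on both views.

```bash
cat > h.py <<'E'
import numpy as np, cv2
from rig import robot
def cam(n):
    c=robot.camera_info(n); K=np.array([[c['fx'],0,c['cx']],[0,c['fy'],c['cy']],[0,0,1.]])
    R=cv2.Rodrigues(np.array(c['rvec']))[0]; return K,np.array(c['dist']),R,np.array(c['tvec']),np.array(c['rvec'])
def ray(n,uv):
    K,d,R,t,_=cam(n); p=cv2.undistortPoints(np.array([[uv]],float),K,d)[0,0]
    v=R.T@np.array([p[0],p[1],1]); return -R.T@t, v/np.linalg.norm(v)
def onz(n,uv,z):
    o,v=ray(n,uv); return o+v*(z-o[2])/v[2]
def proj(n,P):
    K,d,R,t,rv=cam(n); return cv2.projectPoints(np.array(P,float).reshape(-1,3),rv,t,K,d)[0].reshape(-1,2)
def tri(uv1,uv2):
    o1,v1=ray('scene',uv1);o2,v2=ray('top',uv2)
    A=np.stack([v1,-v2],1); s=np.linalg.lstsq(A,o2-o1,rcond=None)[0]
    a=o1+v1*s[0];b=o2+v2*s[1]; return (a+b)/2,np.linalg.norm(a-b)
def snap(n,name,box=None,k=1):
    im=robot.grab_frame(n)[:,:,::-1].copy()
    cv2.imwrite(f'pics/{name}_raw.png',im)
    if box: 
        u0,v0,u1,v1=box; im=im[v0:v1,u0:u1]
    im=cv2.resize(im,None,fx=k,fy=k,interpolation=cv2.INTER_CUBIC); cv2.imwrite(f'pics/{name}.png',im)
E
python3 - <<'E'
import cv2
t=cv2.imread('pics/top0.png')[145:245,290:380]; s=cv2.imread('pics/scene0.png')[145:250,170:290]
cv2.imwrite('pics/tz.png',cv2.resize(t,None,fx=6,fy=6,interpolation=cv2.INTER_CUBIC))
cv2.imwrite('pics/sz.png',cv2.resize(s,None,fx=5.5,fy=5.5,interpolation=cv2.INTER_CUBIC))
E
```

```text
(no output)
```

View pics/tz.png

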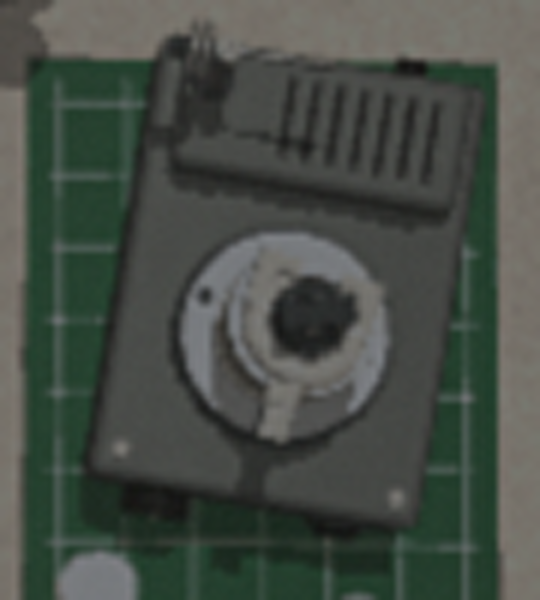

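View pics/sz.png

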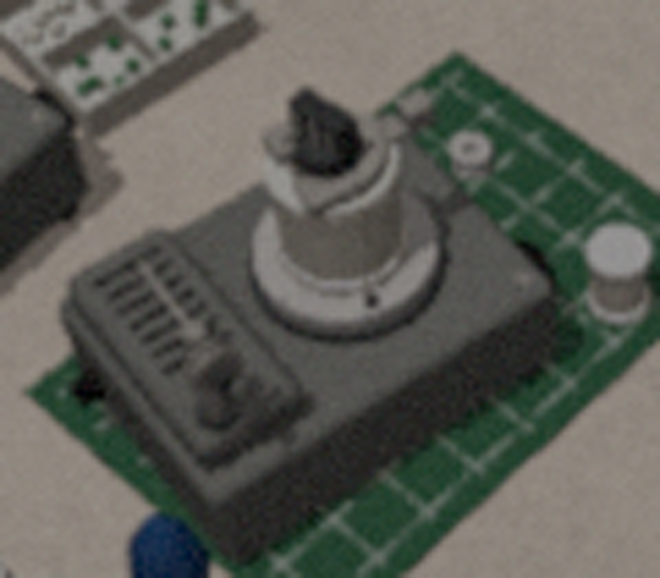

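The top crop shows the drive plate at about (337,201) px, the lug end near (336,215) and the dark nut near (342,198). Next I'll enhance the contrast and measure them.

```bash
python3 - <<'E'
import cv2,numpy as np
from h import *
from scipy.optimize import least_squares
t=cv2.imread('pics/top0.png'); s=cv2.imread('pics/scene0.png')
def big(im,b,k,g=0.5):
    u0,v0,u1,v1=b; c=cv2.resize(im[v0:v1,u0:u1],None,fx=k,fy=k,interpolation=cv2.INTER_CUBIC)
    return (255*(c/255.)**g).astype(np.uint8)
a=big(t,(320,180,360,225),13); b=big(s,(212,155,256,200),13)
cv2.imwrite('pics/tz2.png',a[:580,:]);cv2.imwrite('pics/sz2.png',b)
# plate edge by radial search: last bright -> dark transition
g=cv2.cvtColor(t,cv2.COLOR_BGR2GRAY).astype(np.float32)
c0=np.array([337.3,201.]); P=[]
for th in np.arange(0,2*np.pi,np.pi/36):
    rs=np.arange(12,24,.1); pts=c0+np.outer(rs,[np.cos(th),np.sin(th)])
    v=cv2.remap(g,pts[:,0].astype(np.float32)[None],pts[:,1].astype(np.float32)[None],cv2.INTER_LINEAR)[0]
    d=v[10:]-v[:-10]; i=np.argmin(d)
    if d[i]<-25: P.append(onz('top',pts[i+5],.085)[:2])
P=np.array(P)
f=lambda p:np.hypot(P[:,0]-p[0],P[:,1]-p[1])-p[2]
r=least_squares(f,[*P.mean(0),.043],loss='soft_l1',f_scale=.001); print('plate',r.x,len(P),np.abs(r.fun).mean())
for n,uv in (('bl',(290+97/6,145+468/6)),('br',(290+410/6,145+527/6)),('scr1',(290+121/6,145+447/6)),('scr2',(290+397/6,145+497/6))): print(n,onz('top',uv,.07))
print('lug end', onz('top',(290+277/6,145+440/6),.155), 'pinT',onz('top',(290+205/6,145+296/6),.09))
print('pinS',onz('scene',(170+371/5.5,145+298/5.5),.09))
print('small',onz('top',(306,243),.04))
E
```

```text
plate [ 0.52950556 -0.15289768  0.04259502] 65 0.0006667846128992924
bl [ 0.47483869 -0.07690008  0.07      ]
br [ 0.44904775 -0.20672994  0.07      ]
scr1 [ 0.48347347 -0.08700549  0.07      ]
scr2 [ 0.46155971 -0.20158631  0.07      ]
lug end [ 0.48142788 -0.14120541  0.155     ] pinT [ 0.54418491 -0.12100894  0.09      ]
pinS [ 0.54476231 -0.11766533  0.09      ]
small [ 0.42510618 -0.07763961  0.04      ]
```

View pics/tz2.png

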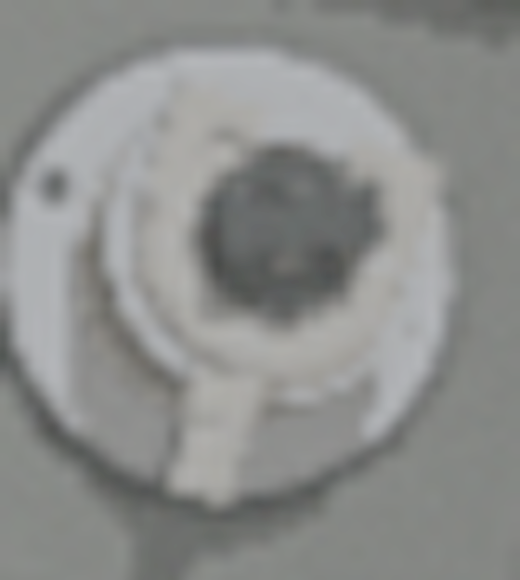

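View pics/sz2.png

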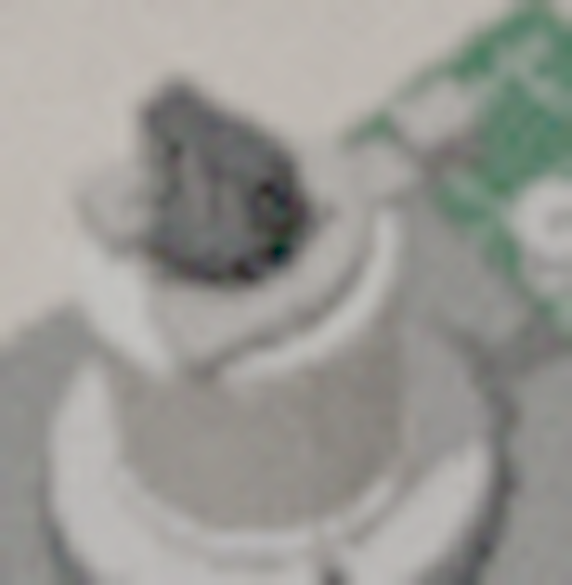

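```bash
python3 - <<'E'
from h import *
ax=np.array([.5295,-.1529])
for z in (.145,.16,.18):
    p=proj('top',[*ax,z])[0];q=proj('scene',[*ax,z])[0]
    print(z,'top zoom',(p-[320,180])*13,'scene zoom',(q-[212,155])*13)
T=lambda u,v:(320+u/13,180+v/13)
S=lambda u,v:(212+u/13,155+v/13)
for n,p,z in [('end',(382,212),.178),('endlo',(375,242),.165),('endhi',(382,185),.18)]:
    print(n,(onz('top',T(*p),z)[:2]-ax)*1000)
print('scene apex',(onz('scene',S(178,82),.18)[:2]-ax)*1000,'right edge',(onz('scene',S(290,145),.18)[:2]-ax)*1000)
print('lug top centre T',onz('top',T(205,470),.159),'arm', onz('top',T(225,400),.149))
print('lug S', onz('scene',S(440,105),.159))
im=cv2.imread('pics/top0.png');c=cv2.resize(im[184:212,330:354],None,fx=20,fy=20,interpolation=cv2.INTER_NEAREST)
c=np.clip(c.astype(float)*2.6,0,255).astype(np.uint8)
im=cv2.imread('pics/scene0.png');d=cv2.resize(im[158:182,218:242],None,fx=23,fy=23,interpolation=cv2.INTER_NEAREST)
d=np.clip(d.astype(float)*2.6,0,255).astype(np.uint8)
cv2.imwrite('pics/n1.png',c);cv2.imwrite('pics/n2.png',d)
E
```

```text
0.145 top zoom [262.78241107 234.21577809] scene zoom [224.07890593 248.53258729]
0.16 top zoom [274.14605094 226.13785769] scene zoom [214.54654058 196.03975756]
0.18 top zoom [289.7981373 215.0111957] scene zoom [201.45800988 123.89158351]
end [  0.5838914  -16.45971447]
endlo [ -3.45877197 -17.14149371]
endhi [  5.12371537 -16.24905736]
scene apex [ -4.24390359 -10.38728651] right edge [-6.82078853 15.66260524]
lug top centre T [ 0.48626202 -0.13987387  0.159     ] arm [ 0.49934396 -0.14496993  0.149     ]
lug S [ 0.48631795 -0.13745902  0.159     ]
```

View pics/n1.png

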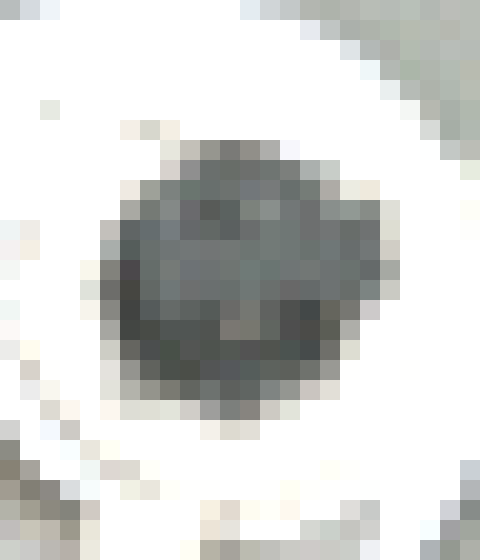

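View pics/n2.png

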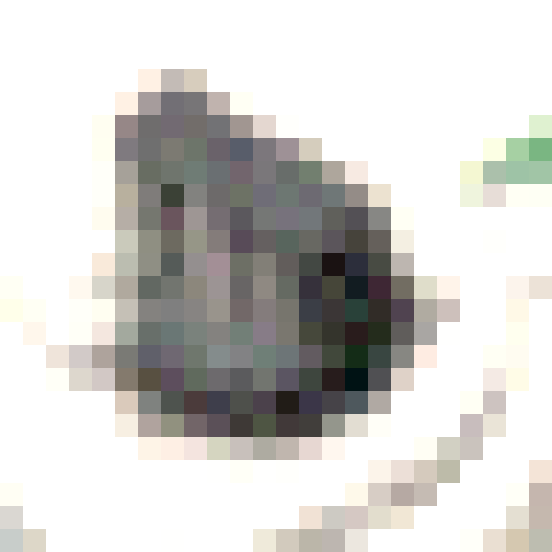

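```bash
python3 - <<'E'
from h import *
ax=np.array([.5295,-.1529])
S=lambda u,v:(218+u/23-.5,158+v/23-.5)
Pp={}
for n,p in [('A',(112,110)),('B',(185,75)),('C',(392,190)),('D?',(330,240))]:
    w=onz('scene',S(*p),.18)[:2]-ax;Pp[n]=w;print(n,w*1000)
d=Pp['C']-Pp['B'];print(np.degrees(np.arctan2(d[1],d[0])),np.linalg.norm(d))
T=lambda u,v:(330+u/20-.5,184+v/20-.5)
for p in [(390,195),(385,290),(110,215),(120,330)]: print((onz('top',T(*p),.18)[:2]-ax)*1000)
# hump edge direction in top view, front edge of housing
print(np.degrees(np.arctan2(-.12983,-.02579)))
E
```

```text
A [  2.95372697 -14.16852465]
B [ -5.21049061 -11.88048752]
C [-8.029307   15.22990835]
D? [ 0.73381001 15.15430135]
95.93602616733517 0.027256545828896736
[  7.36932794 -15.42213573]
[ -3.45751498 -14.61817204]
[ 5.36359017 16.47635529]
[-7.74473487 15.59251587]
-101.23522915609423
```

```bash
python3 - <<'E'
from h import *
im=cv2.imread('pics/top0.png'); 
g=cv2.cvtColor(im,cv2.COLOR_BGR2GRAY); hsv=cv2.cvtColor(im,cv2.COLOR_BGR2HSV)
print(im[202,215],im[250,215],im[202,240])
m=((im[:,:,0].astype(int)-im[:,:,2]>0)&(g>110)).astype(np.uint8)*255
m[:150]=0;m[250:]=0;m[:,:160]=0;m[:,270:]=0
m=cv2.morphologyEx(m,cv2.MORPH_OPEN,np.ones((3,3)))
c=max(cv2.findContours(m,0,2)[0],key=cv2.contourArea); r=cv2.minAreaRect(c); b=cv2.boxPoints(r); print(r,b)
W=np.array([onz('top',p,.004)[:2] for p in b]); print(W, W.mean(0), [np.linalg.norm(W[i]-W[i-1]) for i in range(4)])
v=im[160:245,165:265];cv2.imwrite('pics/tr.png',cv2.resize(v,None,fx=6,fy=6))
for n,p,z in [('bud',(284,122),0.03),('glue',(208,118),.06),('jar',(337,112),.07),('cup',(100,224),.06),('wc',(118,166),.085)]: print(n,onz('top',p,z))
# IK for nut
ax=[.5295,-.1529]
for a in (5,185):
    a=np.radians(a-90); R=np.array([[np.cos(a),-np.sin(a),0],[np.sin(a),np.cos(a),0],[0,0,1]])@np.diag([1,-1,-1.])
    # y axis = R[:,1]
    print(R[:,1],robot.ik([*ax,.181],R))
E
```

```text
[127 123 119] [108 117 120] [127 123 120]
((214.5, 202.0), (60.0, 79.0), 90.0) [[175. 172.]
 [254. 172.]
 [254. 232.]
 [175. 232.]]
[[0.61624997 0.26547529]
 [0.61432994 0.05566239]
 [0.45522588 0.05646545]
 [0.45711119 0.26409488]] [0.53572925 0.1604245 ] [np.float64(0.15914477048092499), np.float64(0.2098216854882855), np.float64(0.1591060872692173), np.float64(0.20763799129718988)]
bud [ 0.74222316 -0.02496112  0.03      ]
glue [0.74639037 0.1700224  0.06      ]
jar [ 0.75678147 -0.15957055  0.07      ]
cup [0.47741767 0.44118406 0.06      ]
wc [0.62016372 0.38979079 0.085     ]
[-0.9961947  -0.08715574  0.        ] [-0.58369516  0.55505901  1.08593765  1.8680936  -0.56185088  1.06579788
 -2.32647642]
[0.9961947  0.08715574 0.        ] [-0.47350353  0.4669274   0.90323056  1.86549014 -0.42867411  1.0168862
  0.69725149]
```

View pics/tr.png

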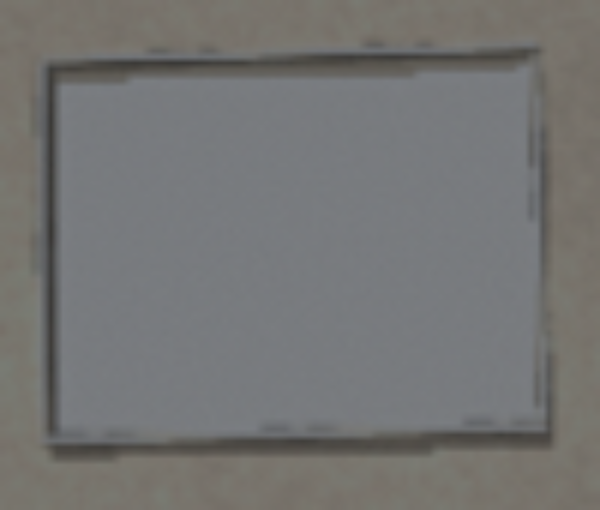

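Measurements:
- **Axis:** (0.5295, -0.153). Fitted plate radius is 42.6 mm against 43, and the pin is about 37 mm off the axis.
- **Lug:** direction about 162°.
- **Nut grip:** long side about 95°.
- **Tray:** centre (0.535, 0.160); the floor measures 159x208 mm.

Next I'll raise the arm and swing over.

```bash
cat >> h.py <<'E'
AX=np.array([.5295,-.1529])
def down(jaw_deg):
    """tool pointing down, tool y (jaws) along jaw_deg in world"""
    a=np.radians(jaw_deg); y=np.array([np.cos(a),np.sin(a),0]); z=np.array([0,0,-1.]); return np.stack([np.cross(y,z),y,z],1)
def st(msg=''):
    s=robot.get_state(); print(msg,'t%.2f'%s['time'],'p',np.round(s['ee_pos'],4),'q7 %.3f'%s['qpos'][6],'F',np.round(s['force'],1),'M',np.round(s['moment'],2),'op %.4f'%s['opening'],'jaw %.1f'%np.degrees(np.arctan2(s['tool_rot'][1,1],s['tool_rot'][0,1]))); return s
E
python3 - <<'E'
from h import *
s=robot.get_state(); robot.gripper_to(.045)
q=robot.ik([.237,.578,.32],s['tool_rot']); print(q); robot.goto_joints(q)
q=np.array(q); q[0]=.28; robot.goto_joints(q); st()
for a in (5,185): print(a,robot.ik([*AX,.25],down(a)))
E
```

```text
[-1.22563737  0.34931202 -0.0070301   1.49272823  0.00249151  1.30067953
 -0.05097385]
 t4.46 p [ 0.5925 -0.198   0.32  ] q7 -0.051 F [-1.   0.1 -1.1] M [-0.05  0.12  0.01] op 0.0453 jaw -18.5
5 [ 0.30128633  0.26349873 -0.09086568  1.76836616  0.02637771  1.11090388
  0.28909705]
185 [-0.10115757  0.27319185  0.39340828  1.78187231 -0.11577717  1.10916767
 -2.72352356]
```

```bash
python3 - <<'E'
from h import *
robot.move_ptp([*AX,.25],down(5)); st()
robot.move_linear([*AX,.205],velocity=.1); st()
snap('scene','s1',(180,100,300,220),6); snap('top','t1',(300,150,390,240),6)
E
```

```text
t4.96 p [ 0.5296 -0.1526  0.2503] q7 0.288 F [ 1.  -0.2  0.3] M [-0.1   0.06 -0.06] op 0.0448 jaw 5.0
 t5.56 p [ 0.53   -0.153   0.2054] q7 0.284 F [-0.  -0.1  0.6] M [-0.01  0.04  0.02] op 0.0448 jaw 5.0
```

View pics/s1.png

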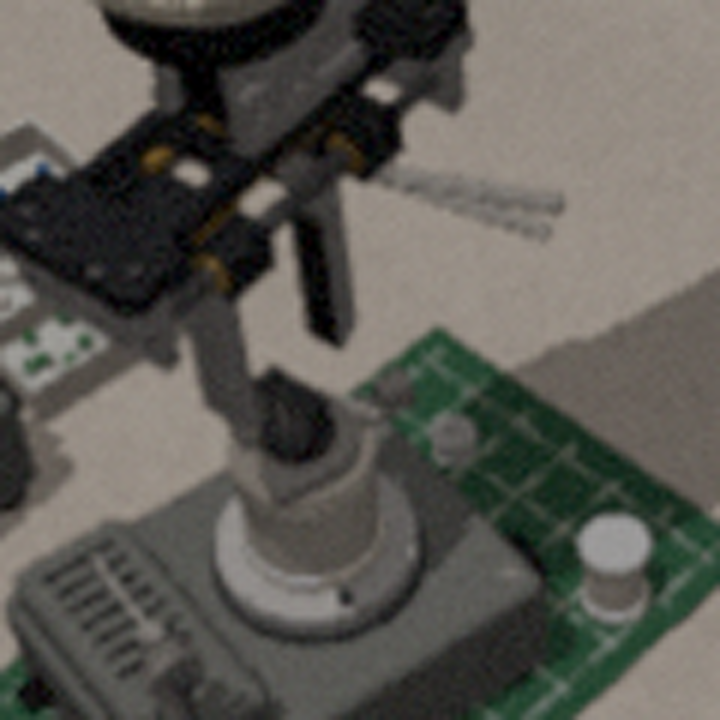

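View pics/t1.png

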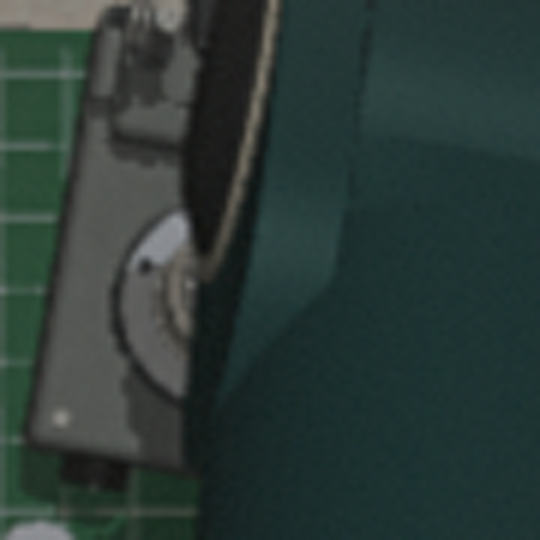

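The fingers straddle the nut: the scene crop shows them at (235,400) and (325,320), with the nut at (295,415). I'll descend and close.

```bash
python3 - <<'E'
from h import *
print(robot.move_linear([*AX,.182],velocity=.06,threshold=10)); st()
robot.gripper_to(.008); s=st('closed')
E
```

```text
False
 t6.19 p [ 0.5294 -0.1529  0.1818] q7 0.281 F [-0.  -0.6  0.5] M [-0.04  0.08  0.01] op 0.0451 jaw 5.0
closed t6.80 p [ 0.5288 -0.153   0.182 ] q7 0.281 F [-5.5 -0.1  4.9] M [-0.02  1.46  0.01] op 0.0131 jaw 5.0
```

```bash
python3 - <<'E'
from h import *
robot.move_linear([.5285,-.1529,.182],velocity=.02); st('shift')
base=5
for d in (6,7,8,9,10):
    robot.move_linear([.5285,-.1529,.182],frame=down(d)); s=st(d)
    if abs(s['moment'][2])>.6: print('stop');break
E
```

```text
shift t7.05 p [ 0.5287 -0.1529  0.1821] q7 0.282 F [ 1.6 -2.  -1.5] M [-0.25 -0.45 -0.  ] op 0.0129 jaw 5.0
6 t7.30 p [ 0.5287 -0.1529  0.1821] q7 0.298 F [ 2.9 -1.8  0.1] M [-0.31 -0.7  -0.06] op 0.0131 jaw 6.0
7 t7.55 p [ 0.5287 -0.153   0.1821] q7 0.314 F [ 4.2 -0.9 -1.2] M [-0.4  -0.98 -0.14] op 0.0128 jaw 7.0
8 t7.80 p [ 0.5287 -0.153   0.1821] q7 0.331 F [ 4.6 -0.7 -1. ] M [-0.39 -1.14 -0.24] op 0.0133 jaw 8.0
9 t8.05 p [ 0.5287 -0.153   0.1821] q7 0.347 F [ 5.5 -0.8 -1.4] M [-0.39 -1.17 -0.35] op 0.0132 jaw 9.0
10 t8.30 p [ 0.5287 -0.1532  0.1821] q7 0.364 F [ 5.5 -2.8 -1.8] M [-0.6  -1.26 -0.38] op 0.0132 jaw 10.0
```

```bash
python3 - <<'E'
from h import *
for d in (11,12,13,14):
    robot.move_linear([.5285,-.1529,.182],frame=down(d)); s=st(d)
    if abs(s['moment'][2])>.62: print('stop');break
E
```

```text
11 t8.55 p [ 0.5287 -0.1529  0.1821] q7 0.380 F [ 5.  -1.2 -0.5] M [-0.38 -1.19 -0.39] op 0.0131 jaw 11.0
12 t8.80 p [ 0.5287 -0.1529  0.1821] q7 0.396 F [ 5.5 -1.2 -1.3] M [-0.39 -1.2  -0.47] op 0.0134 jaw 12.0
13 t9.05 p [ 0.5287 -0.1529  0.182 ] q7 0.413 F [ 5.4 -1.8 -0.5] M [-0.32 -1.17 -0.58] op 0.0135 jaw 13.0
14 t9.30 p [ 0.5287 -0.153   0.1821] q7 0.429 F [ 5.7 -0.9 -1.6] M [-0.39 -1.21 -0.67] op 0.0135 jaw 14.0
stop
```

Anticlockwise keeps building torque, now 0.67 N m and above the undoing range, so it's binding. I'll back off and try clockwise.

```bash
python3 - <<'E'
from h import *
for d in (9,5,3,1,-1,-3,-5,-7):
    robot.move_linear([.5285,-.1529,.182],frame=down(d)); s=st(d)
    if abs(s['moment'][2])>.6: print('stop');break
E
```

```text
9 t9.55 p [ 0.5287 -0.1529  0.1821] q7 0.347 F [ 4.9 -0.7 -2.1] M [-0.53 -1.15 -0.02] op 0.0130 jaw 9.0
5 t9.80 p [ 0.5287 -0.1526  0.1821] q7 0.283 F [5.2 0.7 0.3] M [ 0.09 -1.02  0.08] op 0.0128 jaw 5.1
3 t10.05 p [ 0.5287 -0.1526  0.1821] q7 0.251 F [ 4.8  0.9 -0.1] M [ 0.25 -1.07  0.32] op 0.0128 jaw 3.1
1 t10.30 p [ 0.5286 -0.1522  0.1821] q7 0.218 F [4.9 2.7 0.4] M [ 0.72 -1.    0.21] op 0.0125 jaw 1.1
-1 t10.55 p [ 0.5287 -0.1523  0.1821] q7 0.185 F [4.5 2.3 0.2] M [ 0.74 -1.02  0.24] op 0.0130 jaw -0.9
-3 t10.80 p [ 0.5287 -0.1519  0.1821] q7 0.152 F [4.8 4.8 0.9] M [ 1.16 -0.94  0.26] op 0.0128 jaw -2.9
-5 t11.05 p [ 0.5287 -0.1522  0.1821] q7 0.119 F [4.7 4.1 0.8] M [ 0.81 -1.03  0.1 ] op 0.0130 jaw -4.9
-7 t11.30 p [ 0.5287 -0.1523  0.1821] q7 0.087 F [3.6 3.8 0.9] M [ 0.75 -1.01  0.26] op 0.0130 jaw -6.9
```

Clockwise it turns freely at 0.1-0.3 N m, so the nut undoes clockwise. I'll continue, following the rise.

```bash
python3 - <<'E'
from h import *
d=-7
while d>-158:
    d-=6
    robot.move_linear([.5287,-.1527,.182+.0019*np.radians(3-d)],frame=down(d)); s=robot.get_state()
    if d%4==3 or abs(s['moment'][2])>.6: st(d)
    if abs(s['moment'][2])>.6 or np.linalg.norm(s['force'])>25: print('stop');break
st('end')
snap('scene','s2',(180,100,300,220),6)
E
```

```text
-13 t11.56 p [ 0.5288 -0.1522  0.1823] q7 -0.013 F [ 6.4  2.7 -4.1] M [ 0.4  -1.46  0.17] op 0.0130 jaw -12.9
-25 t12.07 p [ 0.5289 -0.1522  0.1825] q7 -0.209 F [ 9.5  1.2 -8. ] M [ 0.33 -1.97  0.01] op 0.0131 jaw -24.9
-37 t12.59 p [ 0.5289 -0.1524  0.1827] q7 -0.406 F [  9.7   0.5 -11.7] M [ 0.05 -2.33  0.16] op 0.0129 jaw -36.9
-49 t13.11 p [ 0.5289 -0.1524  0.183 ] q7 -0.603 F [ 11.3  -0.4 -14.5] M [-0.21 -2.6   0.1 ] op 0.0133 jaw -48.9
-61 t13.62 p [ 0.5286 -0.1527  0.1832] q7 -0.799 F [  8.9  -2.2 -15. ] M [-0.59 -2.23  0.09] op 0.0129 jaw -60.9
-73 t14.14 p [ 0.5283 -0.1528  0.1835] q7 -0.996 F [  8.3  -2.1 -14.6] M [-0.68 -1.97 -0.02] op 0.0130 jaw -73.0
-85 t14.66 p [ 0.5281 -0.1528  0.1838] q7 -1.192 F [  8.1  -1.6 -15.7] M [-0.58 -1.66  0.02] op 0.0131 jaw -85.0
-97 t15.18 p [ 0.5277 -0.1526  0.184 ] q7 -1.388 F [  5.8  -2.1 -16.2] M [-0.46 -1.19  0.12] op 0.0126 jaw -96.9
-109 t15.69 p [ 0.5276 -0.1523  0.1844] q7 -1.580 F [  4.4  -0.9 -26.3] M [-0.07 -0.6  -0.06] op 0.0129 jaw -108.7
stop
end t15.69 p [ 0.5276 -0.1523  0.1844] q7 -1.580 F [  4.4  -0.9 -26.3] M [-0.07 -0.6  -0.06] op 0.0129 jaw -108.7
```

View pics/s2.png

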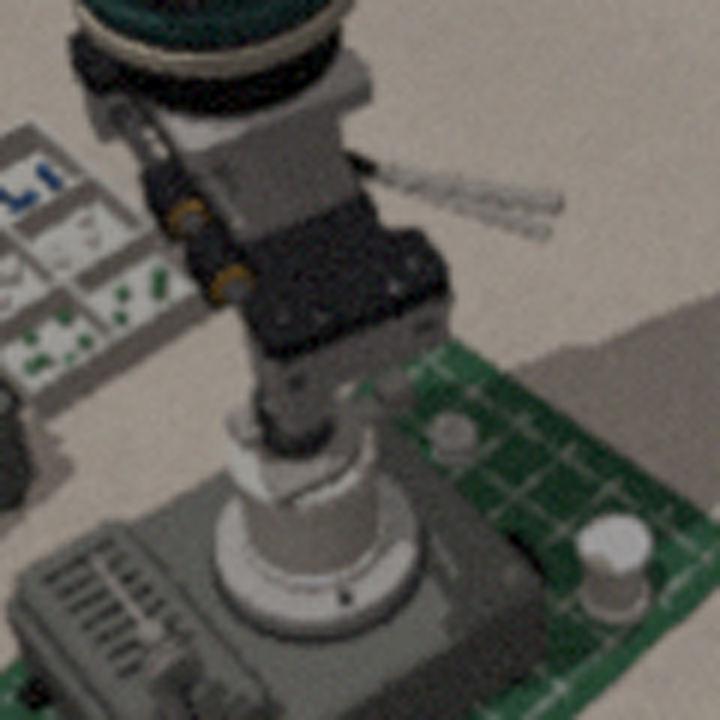

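The pin is still at crop (345,593), so the plate hasn't moved. But downward pull on the tool is growing, so I'll release and check the nut.

```bash
python3 - <<'E'
from h import *
robot.gripper_to(.03); s=st('rel')
p=s['ee_pos'].copy(); 
robot.move_linear([p[0],p[1],.215],velocity=.12); st()
snap('scene','s3',(205,140,255,190),12)
E
```

```text
rel t16.23 p [ 0.5289 -0.1528  0.1861] q7 -1.584 F [ 0.6  0.6 -0.1] M [-0.01  0.18 -0.02] op 0.0300 jaw -109.0
 t16.62 p [ 0.529  -0.1528  0.2151] q7 -1.594 F [ 0.1 -0.6 -0.7] M [ 0.06  0.13 -0.01] op 0.0301 jaw -109.0
```

View pics/s3.png

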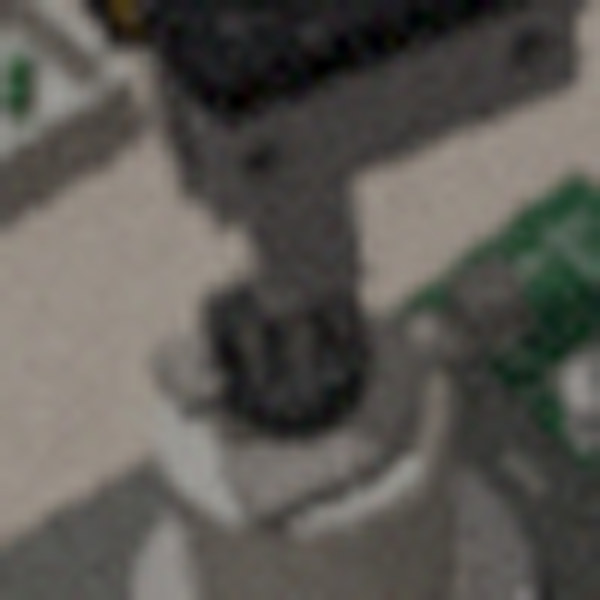

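```bash
python3 - <<'E'
from h import *
robot.move_linear([.50,-.153,.29],velocity=.2); st()
snap('scene','s4',(218,158,242,182),23); snap('top','t4')
im=cv2.imread('pics/s4_raw.png');d=cv2.resize(im[155:185,214:244],None,fx=19,fy=19,interpolation=cv2.INTER_NEAREST)
cv2.imwrite('pics/s4.png',np.clip(d.astype(float)*2.6,0,255).astype(np.uint8))
E
```

```text
t17.23 p [ 0.4999 -0.1528  0.2896] q7 -1.613 F [ 0.3 -0.8 -1.2] M [ 0.02  0.15 -0.02] op 0.0299 jaw -109.0
```

View pics/s4.png

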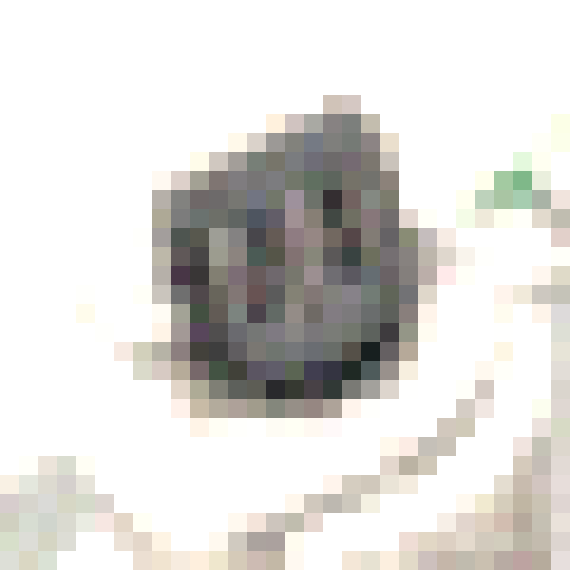

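```bash
python3 - <<'E'
from h import *
S=lambda u,v:(214+u/19-.5,155+v/19-.5)
for z in (.18,.184):
    a=onz('scene',S(175,175),z);b=onz('scene',S(345,100),z);d=b-a;print(np.degrees(np.arctan2(d[1],d[0])),np.linalg.norm(d),(a[:2]-AX)*1000,(b[:2]-AX)*1000)
# lower rim of collar bottom in image: before / after, px
for f,n in (('scene0','0'),('s4_raw','4')):
    g=cv2.cvtColor(cv2.imread(f'pics/{f}.png'),cv2.COLOR_BGR2GRAY)
    print(n,[int(x) for x in g[168:182,229]],[int(x) for x in g[168:182,227]])
E
```

```text
161.97576119242046 0.02343567432795116 [  5.51628499 -10.36558661] [-16.76930009  -3.11413646]
161.97576119242044 0.023300931733312942 [ 7.61262009 -7.45173248] [-14.54483478  -0.2419743 ]
0 [38, 49, 53, 49, 50, 47, 44, 27, 31, 66, 105, 113, 112, 90] [49, 58, 58, 57, 50, 53, 41, 25, 33, 81, 104, 111, 109, 113]
4 [46, 46, 50, 55, 52, 46, 37, 21, 56, 100, 115, 116, 119, 96] [33, 36, 34, 27, 46, 46, 34, 36, 60, 102, 111, 113, 114, 116]
```

The nut did turn: grip at 162° against 161° expected, about 2 rad or 3.8 mm. I'll regrip and turn about 1 rad more for clear margin over the rim.

```bash
python3 - <<'E'
from h import *
robot.move_linear([.5288,-.1528,.215],velocity=.2)
print(robot.move_linear([.5288,-.1528,.187],velocity=.08,threshold=12)); st()
robot.gripper_to(.008); st('closed')
d=-109
while d>-169:
    d-=6
    robot.move_linear([.5288,-.1528,.187+.0017*np.radians(-109-d)],frame=down(d)); s=robot.get_state()
    if d%4==1: st(d)
    if abs(s['moment'][2])>.6 or np.linalg.norm(s['force'])>35: print('stop');break
st('end')
robot.gripper_to(.03); s=st('rel')
robot.move_linear([.5288,-.1528,.222],velocity=.15); robot.move_linear([.49,-.153,.29],velocity=.2)
snap('scene','s5')
im=cv2.imread('pics/s5_raw.png');d=cv2.resize(im[155:185,214:254],None,fx=18,fy=18,interpolation=cv2.INTER_NEAREST)
cv2.imwrite('pics/s5.png',np.clip(d.astype(float)*1.9,0,255).astype(np.uint8))
st()
g=cv2.cvtColor(im,cv2.COLOR_BGR2GRAY)
print([int(x) for x in g[168:182,229]],[int(x) for x in g[168:182,227]])
E
```

```text
False
 t18.38 p [ 0.5288 -0.1529  0.1872] q7 -1.585 F [ 0.4 -0.6 -0.1] M [ 0.    0.14 -0.02] op 0.0302 jaw -109.0
closed t18.80 p [ 0.529  -0.1528  0.1874] q7 -1.584 F [-0.4  0.   4.6] M [0.08 0.29 0.05] op 0.0129 jaw -109.0
-115 t19.06 p [ 0.529  -0.1528  0.1874] q7 -1.680 F [-1.3  0.2  5.9] M [ 0.02  0.33 -0.02] op 0.0122 jaw -114.9
-127 t19.57 p [ 0.5291 -0.153   0.1876] q7 -1.873 F [ 2.1 -3.1  1.6] M [-0.52 -0.68  0.07] op 0.0126 jaw -126.7
-139 t20.09 p [ 0.5287 -0.1528  0.1877] q7 -2.067 F [ 2.9 -2.  -1.8] M [-0.56 -0.62  0.14] op 0.0128 jaw -138.6
-151 t20.61 p [ 0.5287 -0.1527  0.188 ] q7 -2.262 F [ 4.2 -3.  -7.7] M [-0.55 -1.   -0.01] op 0.0128 jaw -150.7
-163 t21.12 p [ 0.5286 -0.1525  0.1882] q7 -2.456 F [  3.9  -1.3 -11.6] M [-0.26 -1.04  0.19] op 0.0128 jaw -162.6
end t21.38 p [ 0.5286 -0.1526  0.1884] q7 -2.554 F [  5.7  -1.9 -12.9] M [-0.41 -1.24  0.07] op 0.0129 jaw -168.7
rel t21.88 p [ 0.5288 -0.1528  0.1889] q7 -2.558 F [-0.4  0.1  0.6] M [ 0.03  0.05 -0.01] op 0.0299 jaw -169.0
 t22.85 p [ 0.4899 -0.1527  0.2889] q7 -2.622 F [-0.1  0.5 -0.2] M [0.07 0.13 0.07] op 0.0300 jaw -169.0
[45, 39, 41, 49, 45, 36, 21, 31, 63, 102, 114, 115, 116, 92] [59, 57, 59, 49, 52, 40, 22, 31, 63, 102, 112, 114, 117, 112]
```

View pics/s5.png

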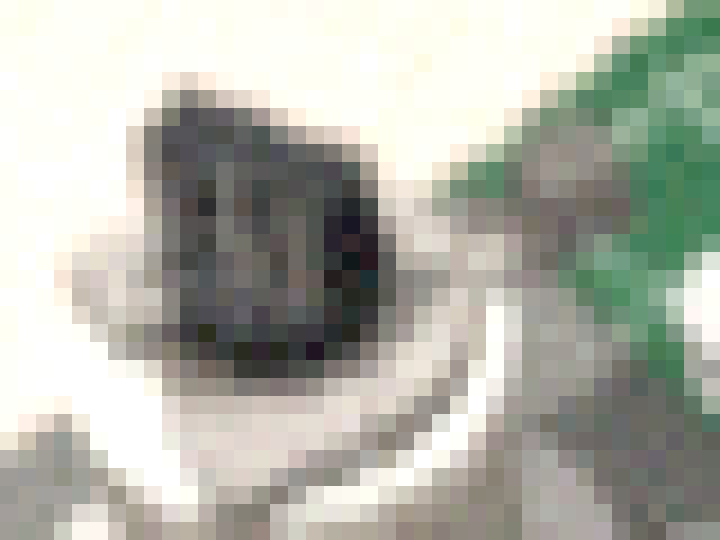

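The nut is now at about 3 rad of turn and clear of the rim; the lug shows at scene px (245.7,164). I'll grip the lug.

```bash
python3 - <<'E'
from h import *
A=np.array([.5288,-.1527]); u=np.array([-.95,.312]); L=A+.0435*u; print(L)
robot.move_ptp([*L,.22],down(-108.2)); st()
print(robot.move_linear([*L,.1665],velocity=.1,threshold=8)); st()
snap('scene','s6',(200,120,280,200),7)
E
```

```text
[ 0.487475 -0.139128]
 t23.86 p [ 0.4875 -0.1392  0.2197] q7 -1.586 F [ 0.8  1.1 -0.6] M [0.03 0.13 0.01] op 0.0300 jaw -108.3
False
 t24.54 p [ 0.4877 -0.1393  0.1669] q7 -1.554 F [-0.3  0.1  0.1] M [-0.02  0.15 -0.06] op 0.0299 jaw -108.2
```

View pics/s6.png

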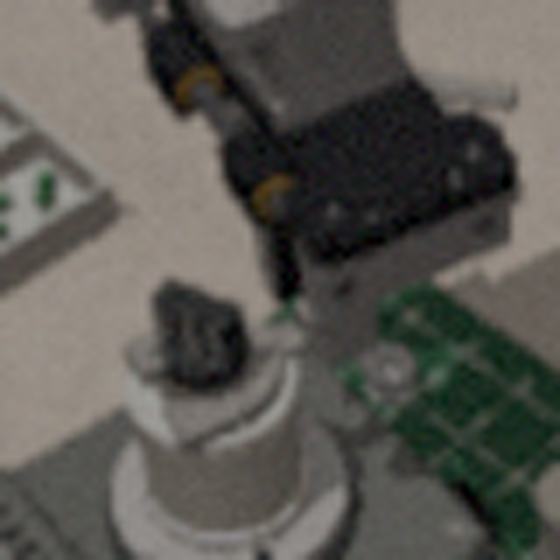

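The fingers straddle the lug at about crop (310,330). I'll close, then draw it out level.

```bash
python3 - <<'E'
from h import *
u=np.array([-.95,.312])
robot.gripper_to(.006); s=st('closed')
p=s['ee_pos'].copy(); p[2]=.1673
robot.move_linear(p,velocity=.02); st('lift.5')
q=p.copy(); q[:2]+=.02*u
print(robot.move_linear(q,velocity=.06,threshold=12)); st()
q[:2]=p[:2]+.062*u
print(robot.move_linear(q,velocity=.1,threshold=12)); st()
snap('scene','s7',(200,120,280,200),7)
E
```

```text
closed t25.02 p [ 0.4876 -0.1391  0.1667] q7 -1.554 F [ 0.2 -0.1  1.2] M [0.02 0.1  0.02] op 0.0114 jaw -108.2
lift.5 t25.27 p [ 0.4876 -0.1391  0.1673] q7 -1.554 F [ 0.2  0.3 -0.7] M [ 0.06  0.14 -0.01] op 0.0113 jaw -108.2
False
 t25.75 p [ 0.4686 -0.1328  0.1675] q7 -1.569 F [ 0.1  0.5 -1.8] M [0.02 0.13 0.01] op 0.0117 jaw -108.2
False
 t26.32 p [ 0.4293 -0.1199  0.1676] q7 -1.606 F [ 0.5  0.2 -0.9] M [0.04 0.09 0.02] op 0.0119 jaw -108.2
```

View pics/s7.png

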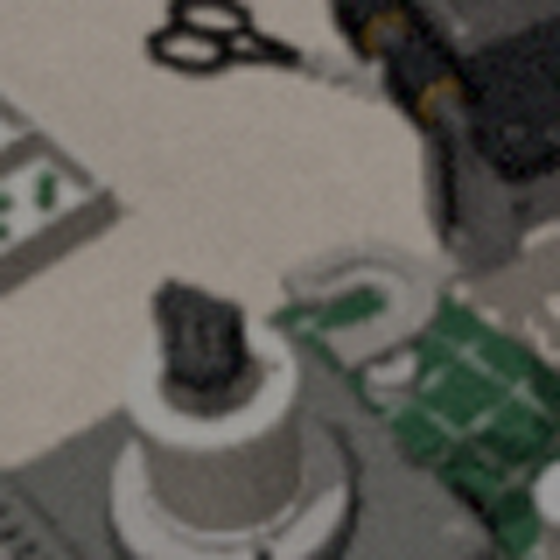

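The washer came out cleanly, visible in the crop at (360,300) and clear of the nut. I'll carry it to the tray.

```bash
python3 - <<'E'
from h import *
p=robot.get_state()['ee_pos'].copy(); p[2]=.25
robot.move_linear(p,velocity=.15)
robot.move_ptp([.49,.205,.2],down(-91)); st()
robot.move_linear([.49,.205,.045],velocity=.12); st()
snap('scene','s8',(250,200,410,340),5)
print(robot.move_linear([.49,.205,.0245],velocity=.025,threshold=4)); st()
E
```

```text
t28.33 p [0.4905 0.2033 0.2003] q7 -2.025 F [ 0.1  0.3 -1.6] M [-0.02  0.19 -0.01] op 0.0117 jaw -91.1
 t29.77 p [0.4904 0.2052 0.0456] q7 -2.011 F [ 0.   0.6 -0.7] M [-0.05  0.18 -0.03] op 0.0119 jaw -91.0
True
 t30.54 p [0.4898 0.2049 0.0258] q7 -2.010 F [-1.4 -0.5  6. ] M [-0.04  0.29  0.01] op 0.0115 jaw -91.0
```

View pics/s8.png

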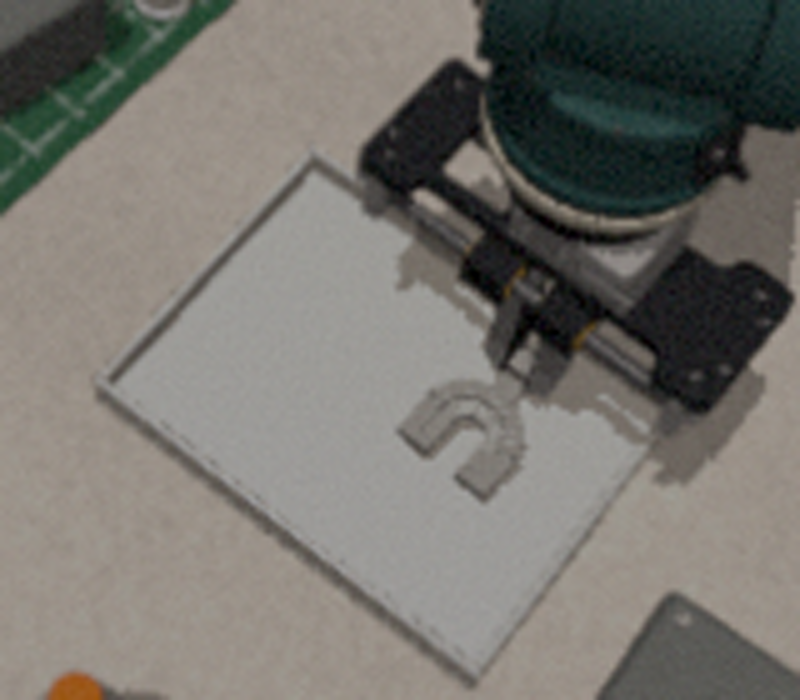

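Contact came at z=0.0258, as predicted for the washer flat on the floor. I'll release, then go to the spool.

```bash
python3 - <<'E'
from h import *
robot.gripper_to(.03); st('rel')
p=robot.get_state()['ee_pos'].copy(); p[2]=.25
robot.move_linear(p,velocity=.2); robot.gripper_to(.086)
robot.move_ptp([.5288,-.1527,.25],down(-90)); st()
snap('scene','s9',(180,100,420,340),3)
print(robot.move_linear([.5288,-.1527,.142],velocity=.12,threshold=8)); st()
snap('scene','s10',(180,100,300,220),6)
E
```

```text
rel t31.05 p [0.4894 0.2048 0.0255] q7 -2.010 F [ 0.1  0.5 -0.1] M [-0.02  0.16  0.02] op 0.0301 jaw -91.0
 t34.65 p [ 0.5291 -0.1514  0.2499] q7 -1.265 F [0.  0.3 0.4] M [0.05 0.15 0.05] op 0.0861 jaw -89.9
False
 t35.75 p [ 0.5292 -0.1528  0.1427] q7 -1.223 F [0.3 0.6 0.6] M [-0.04  0.17 -0.02] op 0.0858 jaw -90.0
```

View pics/s9.png

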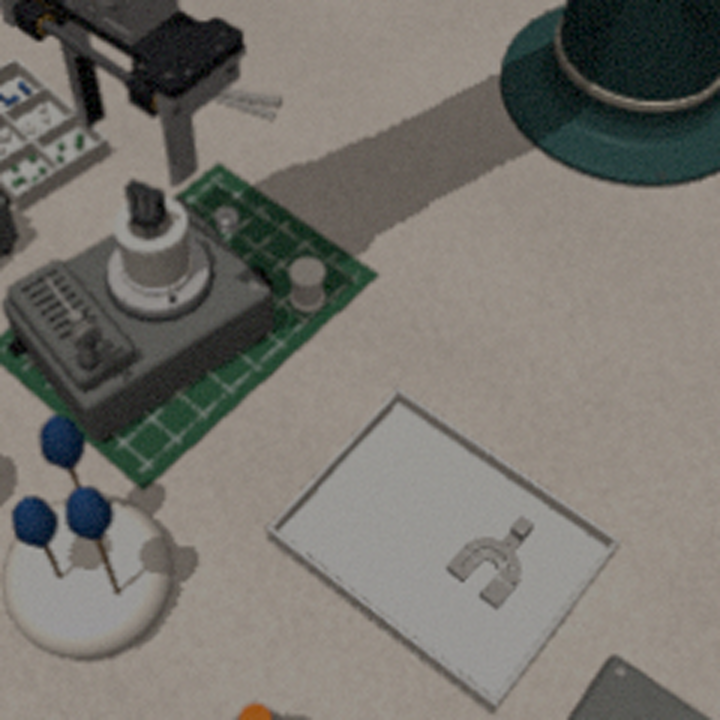

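View pics/s10.png

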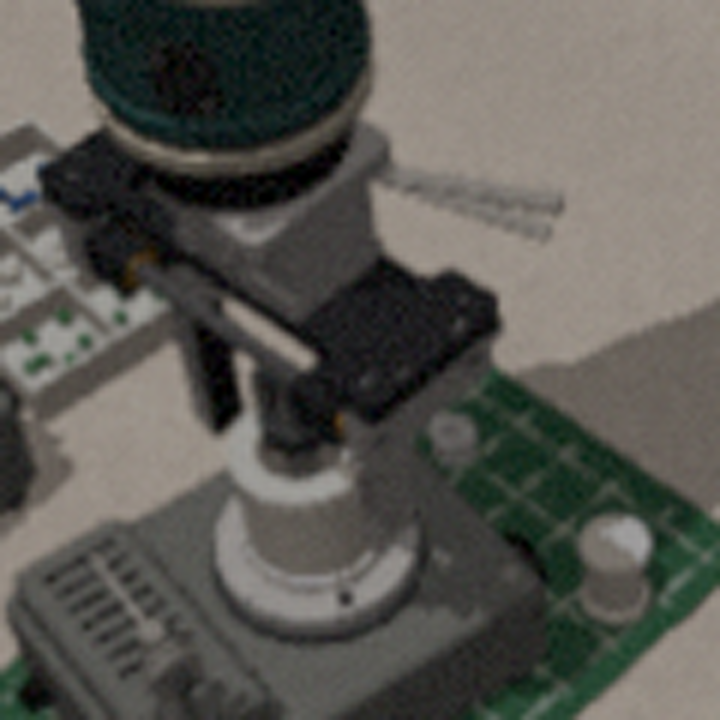

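The washer lies flat in the tray at (490,560) in the crop, the pin hasn't moved, and the fingers straddle the spool. I'll grip and lift.

```bash
python3 - <<'E'
from h import *
robot.gripper_to(.05); s=st('closed')
p=s['ee_pos'].copy()
# relieve side load
F=s['force']; 
p[2]+=.016; print(robot.move_linear(p,velocity=.04,threshold=15)); s=st()
p[2]=.262; print(robot.move_linear(p,velocity=.12,threshold=15)); st()
snap('scene','s11',(160,60,300,220),4)
E
```

```text
closed t36.33 p [ 0.5289 -0.1527  0.1422] q7 -1.223 F [-0.5 -0.2  1.7] M [ 0.07  0.25 -0.03] op 0.0597 jaw -90.0
False
 t36.88 p [ 0.5289 -0.1527  0.1583] q7 -1.230 F [-0.5  0.5 -2. ] M [-0.04  0.15  0.  ] op 0.0599 jaw -90.0
False
 t37.90 p [ 0.5285 -0.1526  0.2612] q7 -1.268 F [-0.2  0.2 -2.1] M [0.01 0.19 0.01] op 0.0596 jaw -90.0
```

View pics/s11.png

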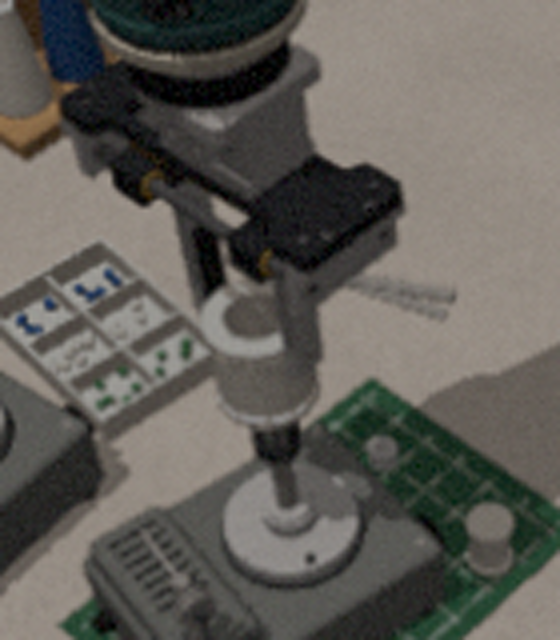

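```bash
python3 - <<'E'
from h import *
p=robot.get_state()['ee_pos'].copy(); p[2]=.29; robot.move_linear(p,velocity=.15)
robot.move_ptp([.533,.108,.2],down(-90)); st()
robot.move_linear([.533,.108,.075],velocity=.12); st()
snap('scene','s12',(250,180,410,320),5)
print(robot.move_linear([.533,.108,.059],velocity=.02,threshold=4)); st()
E
```

```text
t39.35 p [0.5334 0.1065 0.2002] q7 -1.779 F [ 0.2 -0.7 -1.4] M [-0.06  0.17  0.02] op 0.0599 jaw -90.1
 t40.54 p [0.5334 0.1081 0.0756] q7 -1.751 F [-0.2  0.4 -2.3] M [ 0.04  0.13 -0.05] op 0.0601 jaw -90.0
True
 t41.26 p [0.5329 0.108  0.0611] q7 -1.747 F [-1.3 -0.5  9.2] M [-0.04  0.56 -0.  ] op 0.0599 jaw -90.0
```

View pics/s12.png

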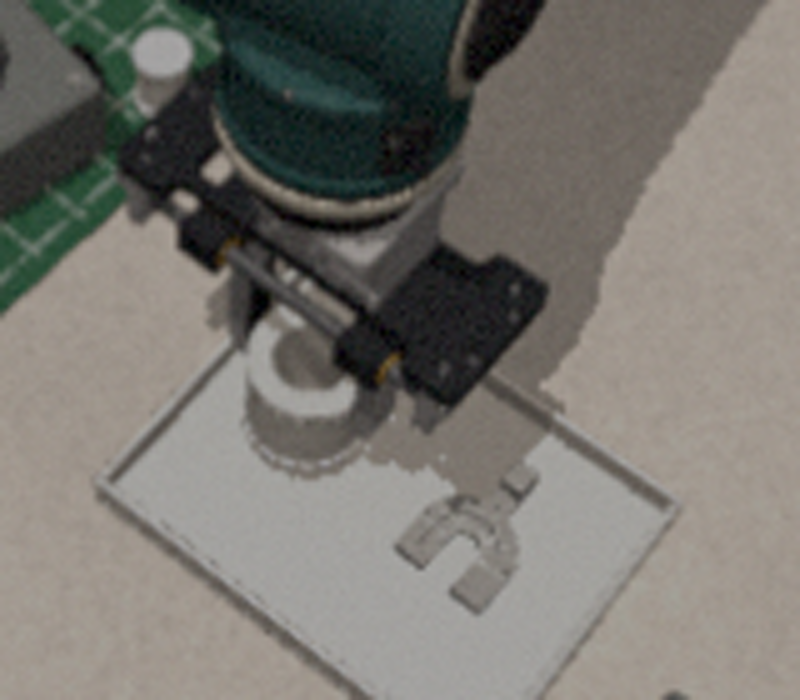

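Contact came at 0.0611, with 0.0612 predicted. I'll release, back away and check.

```bash
python3 - <<'E'
from h import *
robot.gripper_to(.08); s=st('rel')
p=s['ee_pos'].copy(); p[2]=.22; robot.move_linear(p,velocity=.12)
robot.move_ptp([.40,.30,.28],down(-90)); st()
snap('scene','s13'); snap('top','t13')
T='t13_raw'
a=cv2.imread('pics/t13_raw.png'); b=cv2.imread('pics/top0.png')
u=[cv2.resize(x[60:280],None,fx=1.4,fy=1.3) for x in (a,b)]; cv2.imwrite('pics/cmp.png',np.vstack(u))
E
```

```text
rel t41.79 p [0.5325 0.1079 0.0607] q7 -1.747 F [-1.1  0.3  0.1] M [0.02 0.14 0.02] op 0.0801 jaw -90.0
 t44.22 p [0.4008 0.2989 0.2796] q7 -2.270 F [0.2 1.2 0.1] M [-0.02  0.14  0.02] op 0.0796 jaw -90.1
```

View pics/s13.png

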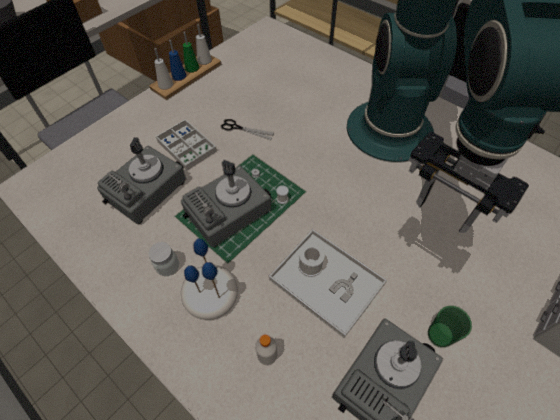

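View pics/cmp.png

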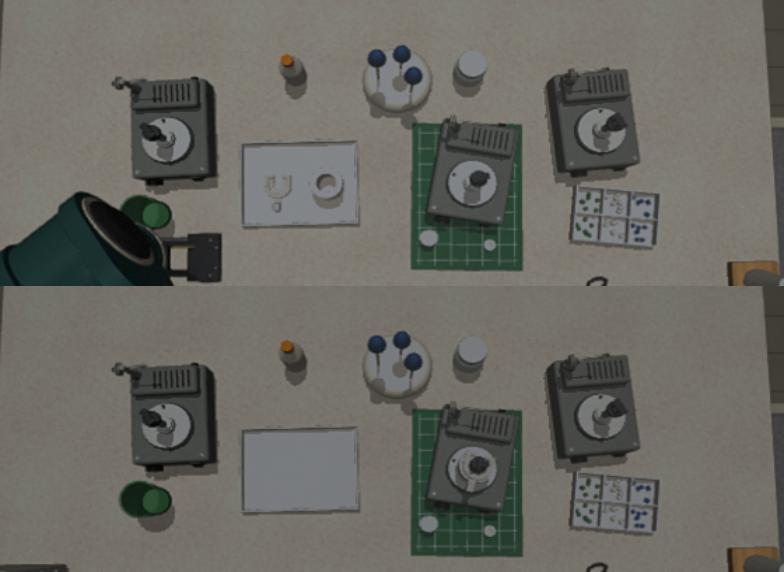

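The spool stands upright at scene (312,258), the washer is flat at (344,288), and the bystanders are unmoved. I'll check the pin, then hand in.

```bash
python3 - <<'E'
from h import *
for f in ('scene0','s13_raw'):
    g=255-cv2.cvtColor(cv2.imread(f'pics/{f}.png'),cv2.COLOR_BGR2GRAY).astype(float)[194:204,232:243]
    w=np.clip(g-g.max()+50,0,None); v,u=np.mgrid[194:204,232:243]; print(f,(u*w).sum()/w.sum(),(v*w).sum()/w.sum())
st(); robot.sign_off()
E
```

```text
scene0 238.94542253521126 200.69366197183098
s13_raw 239.4387755102041 201.6734693877551
 t44.32 p [0.401  0.2987 0.2795] q7 -2.271 F [ 0.3  0.2 -0.7] M [-0.02  0.06 -0.08] op 0.0799 jaw -90.1
the job is handed in; nothing more can be done
```

The job is done and handed in at about 44 s: the wound spool and its washer are off the loaded winder and in the white tray.

- **Nut:** Anticlockwise it bound, with torque rising to 0.67 N m, so I stopped there, below the 1.1 N m brake slip. Clockwise it turned at roughly 0–0.3 N m. I undid it about 3 rad, a rise of nearly 6 mm.
- **Washer:** Drawn out level by 62 mm and laid flat in the tray. It touched down at 25.8 mm TCP height, with 25.7 mm predicted.
- **Spool:** Lifted off over the nut and stood upright in the tray. It touched down at 61.1 mm, with 61.2 mm predicted.

**Last checks:** The final pictures show both parts on the tray floor, the other things where they were, and the gripper clear and unloaded.

**Not fully settled:**
- **Pull on the nut:** The vertical pull reached 26 N during the first turn because the arm climbed ahead of the nut. I released and regripped, and the nut had turned as intended.
- **Index pin:** My rough pin check gave (239.4, 201.7) px against (238.9, 200.7) px at the start, about 1 px apart. I took that as noise, because the spool's shadow on the plate had gone. By eye the pin had not moved.

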